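# Tip the workpiece over and square it into the sawing board

## Robot

A 6-joint arm with a two-finger parallel gripper is mounted at the origin on the work surface. World frame = base frame: x ahead of the robot, y to its left, z up, the work surface at z = 0. Lengths are in mm, angles in rad, forces in N, time in s.
With the tool pointing down it reaches from about 275 to 825 mm from the base axis. Payload 4.9 kg.
Tool frame: the origin (TCP) lies midway between the tips of the shut fingers; the grasp point (between the pads) lies 19 mm behind it; z points along the fingers, y is the line along which they close (so a half turn about z gives the same grasp; the last joint's range is limited). The gripper opens to 85 mm and grips with 20 to 120 N. Pads are 22 mm wide; open, the fingers measure 114 mm over their backs; the gripper's body (76 mm by 85 mm) begins 54 mm behind the grasp point. The pads swing forward as they close: fully open they stand 13 mm farther back than shut.
Start: joints at [-1.436, 0.326, -0.193, 1.052, 0, 1.437], TCP at [146.077, -530.264, 191.381] pointing down, gripper open.
Joint ranges: [-2.65, 2.65], [-0.97, 1.79], [-1.3, 1.35], [-1.93, 2.1], [-1.47, 1.37], [-3.14, 3.14]. Speed limits (rad/s): [2.57, 2.57, 3.14, 3.14, 3.14, 3.14].

## Interface

Orientations are given as a rotation vector (axis times angle).
In Python, from plant import observe, grab_frame, job_done gives the robot as it stands. The module is installed in compiled form; this text tells all that it offers.
- The arm moves only by the shell command python3 -m crank 'ROWS'. ROWS is JSON, a list of rows, each a list of 3 entries, a list of its own where there are three numbers: the turn, a rotation vector about the tool's x, y, z in degrees, then the shift along the tool's x, y, z in cm, then the opening, from 0 (shut) to 1 (fully open). A call has 1 to 20 rows; each row shifts and turns the commanded pose from where the row before left it, along the tool's axes as they then stand; what a row does not reach is not made up. A row lasts 1/8 s, in which the tool goes at most 62.5 mm and 10.7 degrees, less where a joint would pass 70% of its speed; a pose out of reach is approached as far as the arm can. A call with a gripper value outside its range is refused whole. The fingers move at their own pace and stop on an object; the grip force is fixed at half the most. Time passes only in rows, so rows that do not move let the fingers close. It gives the time, the measured TCP pose, the force, the opening and the grip force at its end, in the units of the state.
- observe(): the state, without advancing time (a new reading comes with each control period).
- grab_frame(name): name is "scene" or "top" or "wrist"; returns a dict with "pixels" (420x560x3 uint8, red, green, blue), "fovy" (degrees; the focal length in pixels is half the picture's height over the tangent of half this angle, whatever the lens; pixels are square), "cx", "cy" (the principal point, pixels), "rvec" (rotation vector, rad) and "tvec" (3), from world to camera coordinates, as OpenCV has them; the wrist camera has in their place "mount" (4x4, takes a point from camera to tool coordinates, whose origin is the TCP and whose axes are the flange's). Camera axes: x right, y down, z forward; pixel columns grow to the right and rows downward; lengths in mm; the calibration is good to about 2 mm. The wrist camera is an equidistant fisheye: a pixel r from the principal point sees the ray r / f radians off the axis. A picture is of the moment at which its call begins: read the wrist's pose just before it. There is no depth.
- job_done(): hands the job in; it is judged then, once.
The state is a dict: "time_s": time; "qpos": joint angles; "dq": joint speeds; "joint_efforts": joint torques, N m; "tcp_pos": TCP position; "orientation": TCP orientation; "wrist_force": force on the tool from outside, world axes, zero at the start; "moment": the same for the moment, N m; "gripper_width": finger opening in mm; "grasp_force": force on a finger pad.
Only numpy, scipy, OpenCV 4.12 (cv2) and the standard library are available. Lean on these libraries where they do the work, as an engineer would, in place of code of your own. Each camera call takes 0.05 s, during which the arm holds its last target. There are 200 camera calls.

## Task

Tip the upright wooden workpiece over on the sawing board by pushing on it, so that it comes to lie flat with its red-striped face up. Then push it home into the corner of the board, its long edge flush along the dark back fence and its end against the dark end stop. Only push: never pick the workpiece up, and leave the glue bottle, chisel and offcut where they are.

Things in the scene. Friction and masses are not known exactly. Their poses are not given: they have to be found in the camera images.
- workpiece: The workpiece: loose pale wooden block, 36 (its x) x 60 (y) x 140 mm (z), 0.13 to 0.25 kg, standing on end on the sawing board, z up. Origin: centre of its 36 x 60 underside. A red stripe 24 mm wide runs down the 60 x 140 face that its +x axis points out of, and over the top end's edge to mid-thickness. Pushed high on the striped face it topples away from the push, stripe up.
- workpiece_center (a point): The middle of the workpiece (70 mm up its z axis from its origin), with the workpiece's axes. At the start the striped face looks roughly along the sawing board's -y (within 0.4 rad), so that the workpiece topples roughly towards the end stop. Lying home in the corner, this point is at x = -30, y = -70, z = +18 mm in the frame of point corner.
- jig: The sawing board, screwed down: plywood base 260 (x) x 340 (y) x 18 mm thick. Origin: centre of the underside, on the bench; z up. Dark back fence along its +x side, inner face at x = +90 mm, 30 thick, 45 above the base, full length, with a 4 mm saw slot. Dark end stop at its +y end, inner face at y = +125 mm, 25 thick, 30 above the base, from x = -30 mm to the fence.
- corner (a point): The inner corner of the sawing board, on the top of the base (18 mm above the bench) where the inner faces of fence and end stop meet. It has the board's axes: the fence's face is its plane x = 0, the end stop's face its plane y = 0, the base's top z = 0; the free space lies at -x, -y.
- glue: Bystander: white glue bottle with a blue label and an orange cap, 56 mm diameter, 160 mm tall, standing on the bench to the right (-y) of the sawing board. Origin at the centre of its underside.
- chisel: Bystander: chisel lying on the bench to the left (+y) of the sawing board; blue handle 120 x 28 x 26 mm and steel blade, 254 mm overall, along its x axis (blade to +x). Origin under the blade end of the handle, on the bench.
- offcut: Bystander: small brown wooden offcut, 45 x 45 x 70 mm, standing on the bench behind (+x of) the fence. Origin at the centre of its underside.
There are look-alikes about, which are no part of the job. Of the things shaped like the workpiece, the wooden one is meant.

How it is judged (in metres and radians):
On the way, in this order (a step that is already met when the one before it is completed fails the run):
1. the workpiece lies flat on the sawing board, striped face up (angle between workpiece's own x axis and vertical below 0.12 rad and z of workpiece_center in the frame of corner between 0.012 and 0.024 m), for 0.2 s.
2. it is home in the corner: flush along the fence and against the end stop (all of step 1 and x of workpiece_center in the frame of corner between -0.034 and -0.024 m and y of workpiece_center in the frame of corner between -0.0745 and -0.064 m and angle between the z axis of workpiece and the y axis of jig, either way round below 0.05 rad), for 0.2 s.
At the end, for the whole second after the job is handed in: The workpiece lies at rest flat on the sawing board with its red-striped face up (within 0.12 rad), its long side within 4 mm of the fence (square to 0.05 rad) and its end within 4.5 mm of the end stop (all of step 2 and linear speed of workpiece below 0.01 m/s and angular speed of workpiece below 0.1 rad/s); the robot touches nothing.
It fails at once if the workpiece is lifted off the sawing board (15 mm or more) (z of workpiece_center in the frame of corner above 0.09 m or (angle between workpiece's own z axis and vertical above 0.8 rad and z of workpiece_center in the frame of corner above 0.071 m) or (angle between workpiece's own z axis and vertical above 1.35 rad and z of workpiece_center in the frame of corner above 0.047 m)).
It fails at once if the workpiece falls with its striped face down or is pushed off the sawing board (angle between workpiece's own x axis and vertical above 2.8 rad or z of workpiece_center in the frame of corner below 0.005 m).
It fails at once if the glue bottle, chisel or offcut is shifted by more than 20 mm or knocked over (distance of any of glue, chisel, offcut from where it was at the start of the episode above 0.02 m or angle between any of glue, chisel, offcut's own z axis and vertical above 0.4 rad).
It also fails if it takes over 64 s, if anything falls off the work surface, if the arm or the gripper's body presses on something with over 40 N, if the wrist force passes 120 N, or if a joint passes its speed limit or range.

## Working session

There is one attempt and no reset: what is moved stays moved. The work goes in short steps, Python scripts to look and compute and a shell command to move; the robot and the scene stay as the last step left them, time stands still between calls to the robot, and variables do not carry over. Pictures are saved under pics/ and viewed, at most 10 in all, crops included, and the job is handed in when it is done.

```bash
mkdir -p pics; python3 - <<'E'
from plant import observe, grab_frame
import cv2,pickle
o=observe();print(o)
for n in("scene","top"):
    f=grab_frame(n);pickle.dump(f,open(n+".pkl","wb"))
    cv2.imwrite(f"pics/{n}0.png",f["pixels"][:,:,::-1]);print(n,f["fovy"],f["cx"],f["cy"],f["rvec"],f["tvec"])
E
```

```text
{'time_s': 0.0, 'qpos': array([-1.43618249e+00,  3.26980213e-01, -1.93603914e-01,  1.05202152e+00,
       -6.76878897e-06,  1.43658818e+00]), 'dq': array([-0.00073799,  0.00017356, -0.0001374 ,  0.00012006,  0.00037294,
       -0.00021311]), 'joint_efforts': array([-4.84414904e-04, -4.43398547e+01,  2.62439060e+01,  1.55033253e-02,
       -3.07574401e-04, -7.22539852e-06]), 'tcp_pos': array([ 145.99063759, -529.56906143,  190.57453775]), 'orientation': array([-3.11146385e+00, -4.20751820e-01,  1.12024299e-05]), 'wrist_force': array([ 0.22145673, -0.0700035 , -0.76946659]), 'moment': array([0.05579924, 0.01121324, 0.00710658]), 'grasp_force': 0.0, 'gripper_width': 85.3779923376541}
scene 42.528724005659576 278.3074975718998 211.2327424329442 [ 1.23703902  2.3717013  -0.9106623 ] [ 348.68168806 -316.48529368 1716.65157716]
top 52.86133037879003 281.2546771731566 213.22993894505333 [ 2.16748537 -2.18041543  0.08056644] [ 20.54763813 575.95217641 918.17113494]
```

View pics/scene0.png

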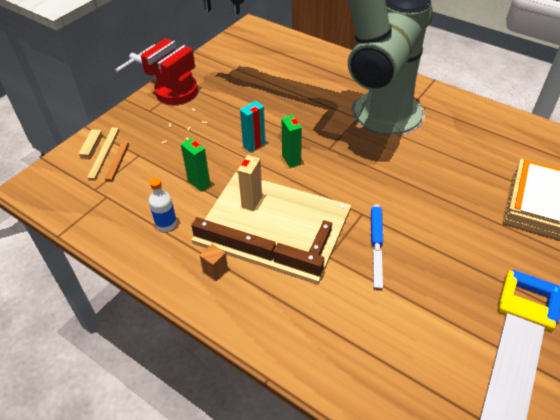

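View pics/top0.png

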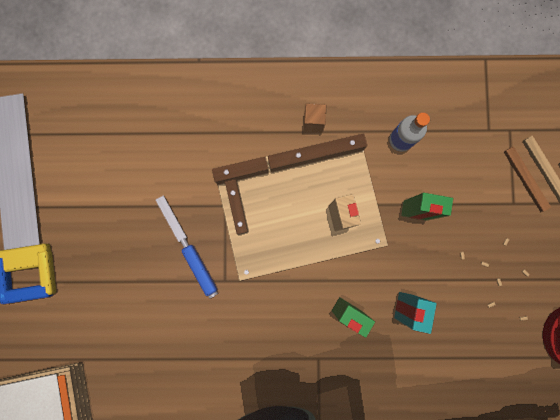

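The top view shows the board (near corners about (240,280) and (387,245)), the fence running from (213,175) to (366,140), and the end stop from (232,180) to (242,234). The workpiece top is around (348,212), with the stripe on its right (-y) side. The green and teal blocks are decoys. I'll enlarge this area next to pick pixels.

```bash
python3 - <<'E'
import cv2
i=cv2.imread("pics/top0.png")[125:285,205:405]
cv2.imwrite("pics/topc.png",cv2.resize(i,None,fx=3.75,fy=3.75,interpolation=cv2.INTER_CUBIC))
E
```

```text
(no output)
```

View pics/topc.png

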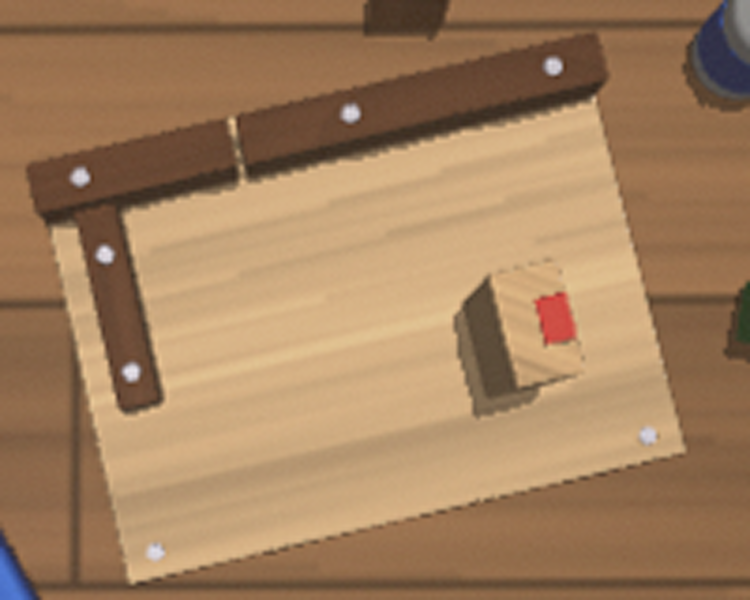

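The enlarged crop gives these pixels. Base near corners: (130,583) and (685,452). Fence top corners: (600,33), (607,85), (28,168) and (42,218). Workpiece top corners: (490,277), (558,260), (583,373) and (518,390), with the stripe on the right edge.

```bash
cat > h.py <<'E'
import numpy as np,cv2,pickle
from scipy.optimize import least_squares
from scipy.spatial.transform import Rotation as R
f=pickle.load(open("top.pkl","rb"))
F=210/np.tan(np.radians(f["fovy"])/2);K=np.array([[F,0,f["cx"]],[0,F,f["cy"]],[0,0,1]])
def proj(P):return cv2.projectPoints(np.array(P,float),f["rvec"],f["tvec"],K,None)[0][:,0]
def fit(M,px,g):
    px=np.array(px,float);M=np.array(M,float)
    def T(p):
        c,s=np.cos(p[2]/100),np.sin(p[2]/100);return M@np.array([[c,s,0],[-s,c,0],[0,0,1]])+[p[0],p[1],0]
    r=least_squares(lambda p:(proj(T(p))-px).ravel(),[g[0],g[1],g[2]*100]);return r.x/[1,1,100],np.abs(r.fun).max()
E
python3 - <<'E'
from h import *
c=lambda L:np.array(L)/3.75+[205,125]-0.4
jig,e=fit([[-130,170,18],[-130,-170,18],[120,-170,63],[90,-170,63],[120,170,63],[90,170,63]],c([[130,583],[685,452],[600,33],[607,85],[28,168],[42,218]]),[600,0,0.2]);print("jig",jig,e)
# top corners in wp frame: +x striped. left-top: x=-18
M=[[-18,-30,158],[18,-30,158],[18,30,158],[-18,30,158]]
w,e=fit(M,c([[490,277],[558,260],[583,373],[518,390]]),[500,-50,-1.4]);
M2=[[-18,30,158],[18,30,158],[18,-30,158],[-18,-30,158]]
w2,e2=fit(M2,c([[490,277],[558,260],[583,373],[518,390]]),[500,-50,-1.4]);print(w,e,w2,e2)
def inv(p,g):
    a=g[2];d=p[:2]-g[:2];return np.cos(a)*d[0]+np.sin(a)*d[1],-np.sin(a)*d[0]+np.cos(a)*d[1],p[2]-a
w=w if e<e2 else w2
print(inv(w,jig))
a=jig[2];RR=np.array([[np.cos(a),-np.sin(a)],[np.sin(a),np.cos(a)]])
print("corner",jig[:2]+RR@[90,125]);print("home",jig[:2]+RR@[60,55])
E
```

```text
jig [ 5.90831661e+02 -2.55215191e+01  2.25102431e-01] 1.3080444680248604
[ 567.94378057 -111.42718135   -4.50494244] 18.240373613781912 [ 567.87627588 -111.42580681   -1.35102152] 0.7108330153811266
(np.float64(-41.55062016291065), np.float64(-78.61324525254751), np.float64(-1.5761239483057137))
corner [650.66029738 116.41344594]
home [637.04159462  41.48327221]
```

```bash
cat >> h.py <<'E'
jig=np.array([590.83,-25.52,.2251])
_c,_s=np.cos(jig[2]),np.sin(jig[2]);RR=np.array([[_c,-_s],[_s,_c]])
def ray(u,v,z):
    Rm=cv2.Rodrigues(f["rvec"])[0];C=-Rm.T@np.ravel(f["tvec"]);d=Rm.T@np.linalg.inv(K)@[u,v,1];return C+d*(z-C[2])/d[2]
def togo(xj,yj,z):
    "jig target -> shift in tool axes (cm), and jig pos of TCP now, tool yaw error deg about tool z"
    from plant import observe
    o=observe();r=R.from_rotvec(o["orientation"]);A=r.as_matrix()
    t=np.r_[jig[:2]+RR@[xj,yj],z]
    G=np.array([[_c,_s,0],[_s,-_c,0],[0,0,-1]])
    print("t",o["time_s"],"jigpos",(RR.T@(o["tcp_pos"][:2]-jig[:2])).round(1),o["tcp_pos"][2].round(1),"F",o["wrist_force"].round(1),"w",o["gripper_width"])
    print("shift in tool axes now",(A.T@(t-o["tcp_pos"])/10).round(2),"in aligned tool",(G.T@(t-o["tcp_pos"])/10).round(2),"turn deg",np.degrees((r.inv()*R.from_matrix(G)).as_rotvec()).round(2))
E
python3 - <<'E'
from h import *
for n,u,v,z in[("green l",403,207,0),("green top",420,195,140),("glue base",392,145,0),("glue cap",423,119,160)]:
    p=ray(u,v,z);print(n,p.round(),(RR.T@(p[:2]-jig[:2])).round())
togo(-41.5,-135,220)
E
```

```text
green l [ 591. -261.    0.] [ -53. -229.]
green top [ 600. -256.  140.] [ -42. -226.]
glue base [ 735. -240.    0.] [  93. -241.]
glue cap [ 746. -260.  160.] [  99. -263.]
t 0.1 jigpos [-546.1 -392.1] 190.7 F [-0.8  0.2  0.1] w 85.3345056185652
shift in tool axes now [ 51.54 -23.49  -2.88] in aligned tool [ 50.46 -25.71  -2.93] turn deg [-0.09 -0.01  2.5 ]
```

```bash
python3 -m crank '[[[0,0,2.5],[0,0,-3],0],[[0,0,0],[4.6,-2.34,0],0],[[0,0,0],[4.6,-2.34,0],0],[[0,0,0],[4.6,-2.34,0],0],[[0,0,0],[4.6,-2.34,0],0],[[0,0,0],[4.6,-2.34,0],0],[[0,0,0],[4.6,-2.34,0],0],[[0,0,0],[4.6,-2.34,0],0],[[0,0,0],[4.6,-2.34,0],0],[[0,0,0],[4.6,-2.34,0],0],[[0,0,0],[4.6,-2.34,0],0],[[0,0,0],[4.5,-2.3,0],0],[[0,0,0],[0,0,0],0],[[0,0,0],[0,0,0],0]]'; python3 -c "
from h import *
togo(-41.5,-135,135)"
```

```text
time_s: 1.85
tcp_pos: [580.3, -166.9, 220.7]
orientation: [-3.121, -0.354, 0.003]
wrist_force: [-0.9, -0.7, 0.0]
gripper_width: -0.1
grasp_force: 0.0
t 1.85 jigpos [ -41.8 -135.4] 220.7 F [-0.9 -0.7  0. ] w -0.11037525586416087
shift in tool axes now [ 0.04 -0.04  8.57] in aligned tool [ 0.03 -0.04  8.57] turn deg [-0.03  0.09  0.03]
```

```bash
python3 -m crank '[[[0,0,0],[0,0,4.3],0],[[0,0,0],[0,0,4.2],0],[[0,0,0],[0,0,0],0],[[0,0,0],[0,-0.6,0],0],[[0,0,0],[0,-0.6,0],0],[[0,0,0],[0,-0.6,0],0],[[0,0,0],[0,-0.6,0],0],[[0,0,0],[0,-0.6,0],0],[[0,0,0],[0,-0.6,0],0],[[0,0,0],[0,0,0],0]]'; python3 - <<'E'
from h import *
from plant import grab_frame
togo(-41.5,-99,135)
g=grab_frame("scene")["pixels"][120:300,150:400,::-1];cv2.imwrite("pics/s1.png",cv2.resize(g,None,fx=3,fy=3))
E
```

```text
time_s: 3.1
tcp_pos: [572.8, -131.3, 136.3]
orientation: [-3.121, -0.354, 0.0]
wrist_force: [-0.0, -0.5, -0.0]
gripper_width: 0.2
grasp_force: 0.0
t 3.1 jigpos [-41.2 -99.1] 136.3 F [-0.  -0.5 -0. ] w 0.17683832911266026
shift in tool axes now [-0.03 -0.01  0.13] in aligned tool [-0.03 -0.01  0.13] turn deg [-0.01  0.01  0.04]
```

View pics/s1.png

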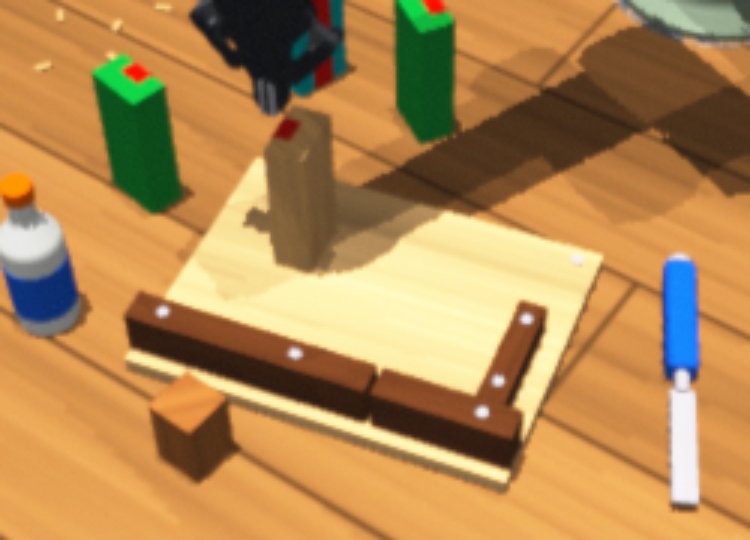

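The block is still upright, at about (300,190) in the crop. The shut fingers are just behind its striped face at (270,95), and everything else is clear. I'll push on.

```bash
python3 -m crank '[[[0,0,0],[0,-0.6,0],0],[[0,0,0],[0,-0.6,0],0],[[0,0,0],[0,-0.6,0],0],[[0,0,0],[0,-0.6,0],0],[[0,0,0],[0,-0.6,0],0],[[0,0,0],[0,-0.6,0],0],[[0,0,0],[0,-0.6,0],0],[[0,0,0],[0,0,0],0],[[0,0,0],[0,0,0],0],[[0,0,0],[0,0,0],0],[[0,0,0],[0,0,0],0]]'; python3 - <<'E'
from h import *
from plant import grab_frame
togo(-41.5,-99,135)
g=grab_frame("scene")["pixels"][120:300,150:400,::-1];cv2.imwrite("pics/s2.png",cv2.resize(g,None,fx=3,fy=3))
E
```

```text
time_s: 4.53
tcp_pos: [563.6, -91.2, 136.4]
orientation: [3.122, 0.353, 0.0]
wrist_force: [0.5, 0.3, 0.1]
gripper_width: 0.1
grasp_force: 0.0
t 4.525 jigpos [-41.2 -57.9] 136.4 F [0.5 0.3 0.1] w 0.13647689314300251
shift in tool axes now [-0.03  4.11  0.14] in aligned tool [-0.03  4.11  0.14] turn deg [ 0.   -0.   -0.01]
```

View pics/s2.png

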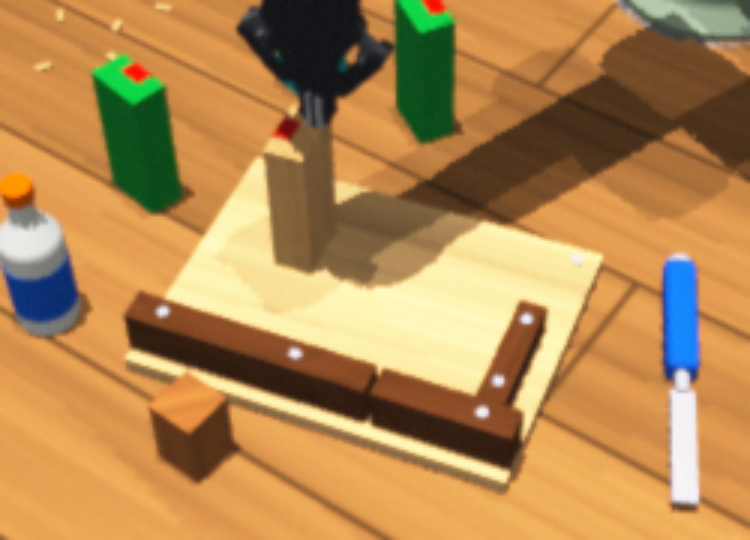

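The block hasn't moved, and the fingers show at (315,110), apparently on its robot side. My estimate disagrees with the picture somewhere, so I'll check it against the scene camera.

```bash
python3 - <<'E'
from h import *
from plant import observe,grab_frame
s=pickle.load(open("scene.pkl","rb"));Fs=210/np.tan(np.radians(s["fovy"])/2);Ks=np.array([[Fs,0,s["cx"]],[0,Fs,s["cy"]],[0,0,1]])
ps=lambda P:(cv2.projectPoints(np.array(P,float),s["rvec"],s["tvec"],Ks,None)[0][:,0]-[150,120])*3
J=lambda x,y,z:np.r_[jig[:2]+RR@[x,y],z]
o=observe();print("tcp",ps([o["tcp_pos"]]))
print("base",ps([J(-130,170,18),J(-130,-170,18),J(120,-170,63),J(120,170,63)]).round())
W=[[x,y] for x,y in((-71.5,-96.6),(-11.5,-96.6),(-11.5,-60.6),(-71.5,-60.6))]
print("wp top",ps([J(*p,158) for p in W]).round().tolist(),"bot",ps([J(*p,18) for p in W]).round().tolist())
g=grab_frame("top")["pixels"][125:285,205:405,::-1];cv2.imwrite("pics/t2.png",cv2.resize(g,None,fx=3.75,fy=3.75))
print("tcp top",(proj([o["tcp_pos"]])-[205,125])*3.75)
E
```

```text
tcp [[321.60359824 155.92074652]]
base [[604. 253.]
 [256. 154.]
 [122. 312.]
 [512. 437.]]
wp top [[293.0, 102.0], [262.0, 148.0], [303.0, 160.0], [332.0, 113.0]] bot [[302.0, 217.0], [274.0, 263.0], [311.0, 274.0], [338.0, 228.0]]
tcp top [[490.93770972 335.43274139]]
```

View pics/t2.png

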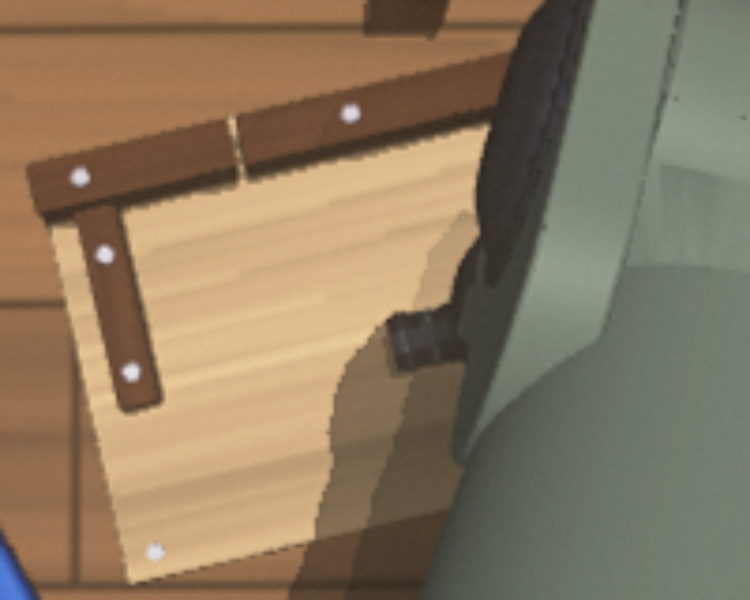

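The jig and block agree in both cameras. The fingertips, though, appear about 35 px (roughly 40 mm) higher in the scene view than the TCP projects, and there is no contact force. The wrist camera should settle it.

```bash
python3 - <<'E'
from h import *
from plant import observe,grab_frame
o=observe();w=grab_frame("wrist");A=R.from_rotvec(o["orientation"]).as_matrix()
img=w["pixels"][:,:,::-1].copy()
Fw=210/np.tan(np.radians(w["fovy"])/2);M=np.array(w["mount"]);print(M.round(2),w["fovy"],Fw)
def pw(P):
    t=A.T@(P-o["tcp_pos"]);c=np.linalg.inv(M)@np.r_[t,1];c=c[:3];th=np.arctan2(np.hypot(*c[:2]),c[2]);return np.array([w["cx"],w["cy"]])+Fw*th*c[:2]/max(np.hypot(*c[:2]),1e-9)
J=lambda x,y,z:np.r_[jig[:2]+RR@[x,y],z]
W=((-71.5,-96.6),(-11.5,-96.6),(-11.5,-60.6),(-71.5,-60.6))
for z,c in((158,(0,0,255)),(18,(255,0,0))):
    q=np.array([pw(J(*p,z)) for p in W]);print(z,q.round().tolist());cv2.polylines(img,[q.astype(int)],True,c,1)
q=pw(o["tcp_pos"]);print("tcp",q);cv2.circle(img,tuple(q.astype(int)),4,(255,0,255),1)
cv2.imwrite("pics/w2.png",img)
E
```

```text
[[  -0.     -0.96   -0.28   72.16]
 [   1.     -0.     -0.     -0.83]
 [   0.     -0.28    0.96 -183.38]
 [   0.      0.      0.      1.  ]] 65.70646984690485 325.19226210127806
158 [[348.0, 300.0], [356.0, 201.0], [288.0, 201.0], [287.0, 301.0]]
18 [[321.0, 224.0], [323.0, 163.0], [285.0, 163.0], [284.0, 224.0]]
tcp [282.1093669  239.72037923]
```

View pics/w2.png

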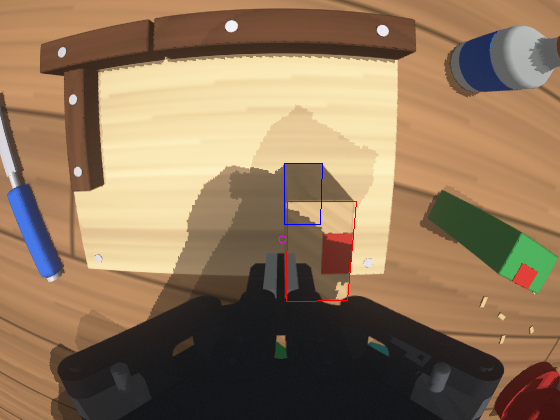

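```bash
python3 - <<'E'
from h import *
from plant import observe,grab_frame
o=observe();w=grab_frame("wrist");A=R.from_rotvec(o["orientation"]).as_matrix();print(w["cx"],w["cy"])
Fw=210/np.tan(np.radians(w["fovy"])/2);M=np.array(w["mount"])
def pt(t):
    c=(np.linalg.inv(M)@np.r_[t,1])[:3];th=np.arctan2(np.hypot(*c[:2]),c[2]);return (np.array([w["cx"],w["cy"]])+Fw*th*c[:2]/max(np.hypot(*c[:2]),1e-9)).round()
J=lambda x,y,z:np.r_[jig[:2]+RR@[x,y],z]
for p in [(-130,170,18),(-130,-170,18),(120,-170,63),(120,170,63)]:print(p,pt(A.T@(J(*p)-o["tcp_pos"])))
for z in(0,-20,-30,-40,-60):print(z,pt([0,0,z]),pt([11,0,z]),pt([11,14,z]))
E
```

```text
280.2812416427452 211.24102095006592
(-130, 170, 18) [ 89. 269.]
(-130, -170, 18) [385. 275.]
(120, -170, 63) [417.  20.]
(120, 170, 63) [41. 45.]
0 [282. 240.] [282. 222.] [306. 222.]
-20 [282. 253.] [282. 234.] [308. 234.]
-30 [282. 261.] [282. 241.] [310. 241.]
-40 [282. 269.] [282. 249.] [312. 249.]
-60 [283. 290.] [283. 267.] [316. 267.]
```

The jig reprojects to within 2 px in the wrist view, so the poses are right. The visible fingertips end roughly 40 mm above the reported TCP, which means the push passed over the block's top. I'll back out, go 36 mm lower and push again.

```bash
python3 -m crank '[[[0,0,0],[0,4,0],0],[[0,0,0],[0,4,0],0],[[0,0,0],[0,0,0],0],[[0,0,0],[0,0,1.8],0],[[0,0,0],[0,0,1.8],0],[[0,0,0],[0,-0.6,0],0],[[0,0,0],[0,-0.6,0],0],[[0,0,0],[0,-0.6,0],0],[[0,0,0],[0,-0.6,0],0],[[0,0,0],[0,-0.6,0],0],[[0,0,0],[0,-0.4,0],0],[[0,0,0],[0,-0.4,0],0]]'; python3 - <<'E'
from h import *
from plant import grab_frame
togo(-41.5,-99,100)
g=grab_frame("scene")["pixels"][140:230,190:300,::-1];cv2.imwrite("pics/s3.png",cv2.resize(g,None,fx=6,fy=6))
E
```

```text
time_s: 6.22
tcp_pos: [572.9, -131.7, 100.4]
orientation: [3.122, 0.353, 0.0]
wrist_force: [-0.6, -1.1, -0.3]
gripper_width: -0.1
grasp_force: 0.1
t 6.225 jigpos [-41.2 -99.5] 100.4 F [-0.6 -1.1 -0.3] w -0.09017579139150879
shift in tool axes now [-0.03 -0.05  0.04] in aligned tool [-0.03 -0.05  0.04] turn deg [ 0.01 -0.01  0.  ]
```

View pics/s3.png

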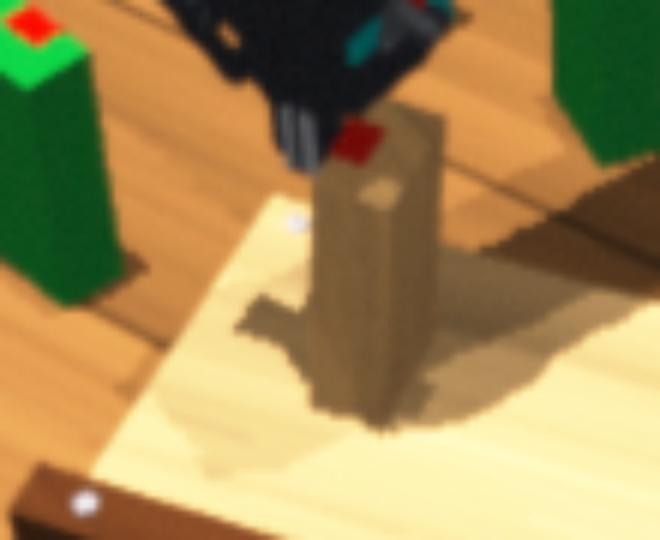

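The fingertip at (300,170) is now just below the block's top edge, on the striped face, and there is about 1 N of contact. I'll push through.

```bash
python3 -m crank '[[[0,0,0],[0,-0.6,0],0],[[0,0,0],[0,-0.6,0],0],[[0,0,0],[0,-0.6,0],0],[[0,0,0],[0,-0.6,0],0],[[0,0,0],[0,-0.6,0],0],[[0,0,0],[0,-0.6,0],0],[[0,0,0],[0,-0.6,0],0],[[0,0,0],[0,0,0],0],[[0,0,0],[0,0,0],0],[[0,0,0],[0,0,0],0],[[0,0,0],[0,0,0],0]]'; python3 - <<'E'
from h import *
from plant import grab_frame
togo(-41.5,-99,100)
g=grab_frame("scene")["pixels"][120:300,150:400,::-1];cv2.imwrite("pics/s4.png",cv2.resize(g,None,fx=3,fy=3))
g=grab_frame("top")["pixels"][125:285,205:405];h=cv2.cvtColor(g,cv2.COLOR_RGB2HSV)
m=((h[...,0]<6)|(h[...,0]>175))&(h[...,1]>190)&(h[...,2]>60);y,x=np.nonzero(m);print("red px",len(x),x.mean()+205 if len(x) else 0,y.mean()+125 if len(x) else 0)
E
```

```text
time_s: 7.65
tcp_pos: [563.6, -91.2, 100.3]
orientation: [3.122, 0.353, -0.0]
wrist_force: [-0.3, -0.7, -0.3]
gripper_width: 0.3
grasp_force: 0.0
t 7.65 jigpos [-41.2 -57.9] 100.3 F [-0.3 -0.7 -0.3] w 0.29735310568664614
shift in tool axes now [-0.03  4.11  0.03] in aligned tool [-0.03  4.11  0.03] turn deg [ 0.    0.   -0.01]
red px 0 0 0
```

View pics/s4.png

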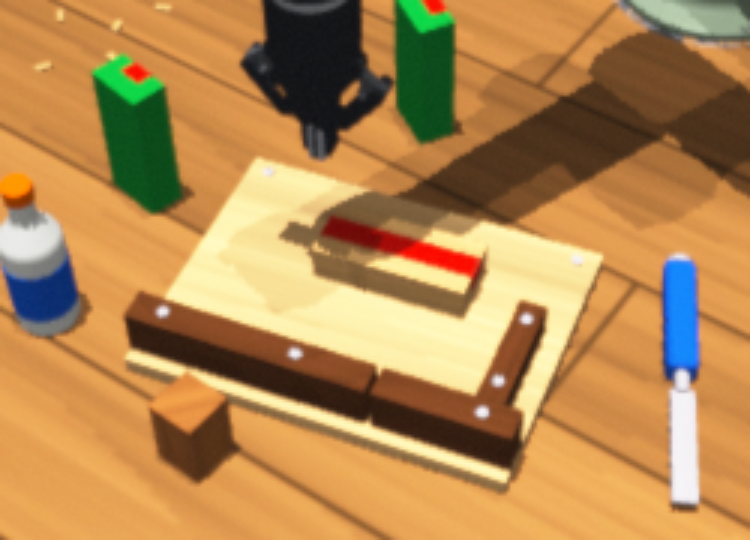

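The block lies flat, stripe up, its red stripe running from (325,230) to (480,265), and the bystanders are untouched. Next I'll measure the stripe from the scene camera and compare it with its known 24 x 140 size.

```bash
cat >> h.py <<'E'
def stripe(name="scene"):
    from plant import grab_frame
    s=grab_frame(name);Fs=210/np.tan(np.radians(s["fovy"])/2);Ks=np.array([[Fs,0,s["cx"]],[0,Fs,s["cy"]],[0,0,1]])
    Rm=cv2.Rodrigues(s["rvec"])[0];C=-Rm.T@np.ravel(s["tvec"])
    c=cv2.projectPoints(np.array([[*(jig[:2]+RR@p),z] for z in(18,54) for p in([-130,170],[-130,-170],[90,-170],[90,125])]),s["rvec"],s["tvec"],Ks,None)[0]
    msk=np.zeros((420,560),np.uint8);cv2.fillConvexPoly(msk,cv2.convexHull(c.astype(np.int32)),1)
    h=cv2.cvtColor(s["pixels"],cv2.COLOR_RGB2HSV);m=((h[...,0]<5)|(h[...,0]>174))&(h[...,1]>200)&(h[...,2]>70)&(msk>0)
    n,l,st,_=cv2.connectedComponentsWithStats(m.astype(np.uint8));k=1+st[1:,4].argmax();v,u=np.nonzero(l==k)
    d=(Rm.T@np.linalg.inv(Ks)@np.array([u,v,np.ones(len(u))])).T;P=C+d*((54-C[2])/d[:,2])[:,None]
    q=((P[:,:2]-jig[:2])@RR).astype(np.float32);r=cv2.minAreaRect(q)
    print(name,"n",len(u),"jig rect",np.round(r[0],1),np.round(r[1],1),round(r[2],1),"mean",q.mean(0).round(1),"yaw deg from y",np.degrees(np.arctan(np.polyfit(q[:,1],q[:,0],1)[0])).round(2),"y range",np.percentile(q[:,1],[0,100]).round(1),"x",np.percentile(q[:,0],[1,99]).round(1))
E
python3 -c "
from h import *
stripe();stripe('top');togo(-112,10,0)"
```

```text
scene n 311 jig rect [-42.   12.7] [ 21.1 140.8] 0.3 mean [-41.9  12.3] yaw deg from y -0.04 y range [-57.7  83.1] x [-51.8 -31.9]Traceback (most recent call last):
  File "<string>", line 3, in <module>
    stripe();stripe('top');togo(-112,10,0)
             ~~~~~~^^^^^^^
  File "h.py", line 31, in stripe
    n,l,st,_=cv2.connectedComponentsWithStats(m.astype(np.uint8));k=1+st[1:,4].argmax();v,u=np.nonzero(l==k)
                                                                      ~~~~~~~~~~~~~~~^^
ValueError: attempt to get argmax of an empty sequence
```

The stripe measures 140.8 x 21 mm, centred at jig (-42, 12.7) and square, which fits. I'll go round to its -x side and push it towards the fence.

```bash
python3 -m crank '[[[0,0,0],[-3.6,-3.5,0],0],[[0,0,0],[-3.6,-3.5,0],0],[[0,0,0],[0,0,0],0],[[0,0,0],[0,0,4],0],[[0,0,0],[0,0,3],0],[[0,0,0],[0,0,1.5],0],[[0,0,0],[0,0,1.5],0],[[0,0,0],[0,0,0],0]]'; python3 -c "
from h import *
togo(15,12.7,0);stripe()"
```

```text
time_s: 8.85
tcp_pos: [477.5, -38.9, -0.4]
orientation: [-3.121, -0.353, 0.002]
wrist_force: [-0.6, -0.9, -0.1]
gripper_width: -0.3
grasp_force: 0.0
t 8.85 jigpos [-113.5   12.2] -0.4 F [-0.6 -0.9 -0.1] w -0.294608789161496
shift in tool axes now [12.85 -0.05 -0.06] in aligned tool [12.85 -0.05 -0.04] turn deg [-0.03  0.07 -0.01]
scene n 305 jig rect [-42.1  12.9] [140.4  20.3] 89.9 mean [-41.9  13.3] yaw deg from y -0.04 y range [-57.3  83.1] x [-51.6 -32.4]
```

The commanded TCP is below the board top with no contact, which confirms the offset. Pushing in +x.

```bash
python3 -m crank '[[[0,0,0],[0.8,0,0],0],[[0,0,0],[0.8,0,0],0],[[0,0,0],[0.8,0,0],0],[[0,0,0],[0.8,0,0],0],[[0,0,0],[0.8,0,0],0],[[0,0,0],[0.8,0,0],0],[[0,0,0],[0.8,0,0],0],[[0,0,0],[0.8,0,0],0],[[0,0,0],[0.8,0,0],0],[[0,0,0],[0.8,0,0],0],[[0,0,0],[0.8,0,0],0],[[0,0,0],[0.8,0,0],0],[[0,0,0],[0.8,0,0],0],[[0,0,0],[0,0,0],0]]'; python3 -c "
from h import *
togo(19,12.7,0);stripe()"
```

```text
time_s: 10.65
tcp_pos: [580.1, -15.5, 0.5]
orientation: [3.122, 0.353, 0.002]
wrist_force: [-0.6, -0.4, -0.1]
gripper_width: -0.2
grasp_force: 0.0
t 10.65 jigpos [-8.2 12.2] 0.5 F [-0.6 -0.4 -0.1] w -0.21748054786741935
shift in tool axes now [ 2.72 -0.05  0.05] in aligned tool [ 2.72 -0.05  0.05] turn deg [ 0.01 -0.06  0.02]
scene n 351 jig rect [32.7 12.9] [140.6  22.8] 88.8 mean [33.1 12.4] yaw deg from y 0.13 y range [-57.6  82.9] x [22.8 43.1]
```

```bash
python3 -m crank '[[[0,0,0],[0.6,0,0],0],[[0,0,0],[0.6,0,0],0],[[0,0,0],[0.6,0,0],0],[[0,0,0],[0.4,0,0],0],[[0,0,0],[0.3,0,0],0],[[0,0,0],[0.2,0,0],0],[[0,0,0],[0,0,0],0]]'; python3 -c "
from h import *
togo(19,12.7,0);stripe()"
```

```text
time_s: 11.58
tcp_pos: [605.8, -9.5, 0.4]
orientation: [-3.122, -0.353, -0.001]
wrist_force: [-0.0, 0.3, 0.0]
gripper_width: -0.0
grasp_force: 0.0
t 11.575 jigpos [18.1 12.3] 0.4 F [-0.   0.3  0. ] w -0.003862738682879562
shift in tool axes now [ 0.09 -0.04  0.04] in aligned tool [ 0.09 -0.04  0.04] turn deg [-0.   -0.03  0.01]
scene n 363 jig rect [58.2 12.6] [140.6  21.8] 89.7 mean [58.6 12.4] yaw deg from y 0.32 y range [-57.6  82.9] x [48.4 68.6]
```

```bash
python3 -m crank '[[[0,0,0],[0.15,0,0],0],[[0,0,0],[0.15,0,0],0],[[0,0,0],[0,0,0],0]]'; python3 -c "
from h import *
togo(19,12.7,0);stripe()"
```

```text
time_s: 12.0
tcp_pos: [607.9, -9.0, 0.4]
orientation: [3.121, 0.353, -0.001]
wrist_force: [-2.9, -0.8, 1.8]
gripper_width: -0.0
grasp_force: 1.5
t 12.0 jigpos [20.3 12.3] 0.4 F [-2.9 -0.8  1.8] w -0.0024243887136982307
shift in tool axes now [-0.13 -0.04  0.04] in aligned tool [-0.13 -0.04  0.04] turn deg [ 0.01  0.05 -0.  ]
scene n 368 jig rect [60.4 12.7] [140.7  22.3] 89.3 mean [60.6 12.5] yaw deg from y 0.12 y range [-57.6  82.9] x [50.3 70.8]
```

The block is flush on the fence (centre x ≈ 60, yaw 0.1°, about 3 N). I'll go round to its -y end.

```bash
python3 -m crank '[[[0,0,0],[-2,0,0],0],[[0,0,0],[-1.5,0,0],0],[[0,0,0],[0,4,0],0],[[0,0,0],[0,4,0],0],[[0,0,0],[0,3,0],0],[[0,0,0],[0,0,0],0],[[0,0,0],[2.5,0,0],0],[[0,0,0],[2.5,0,0],0],[[0,0,0],[2.5,0,0],0],[[0,0,0],[0,0,0],0],[[0,0,0],[0,-0.6,0],0],[[0,0,0],[0,-0.6,0],0],[[0,0,0],[0,-0.6,0],0],[[0,0,0],[0,-0.6,0],0],[[0,0,0],[0,-0.6,0],0],[[0,0,0],[0,0,0],0]]'; python3 -c "
from h import *
togo(60,-29.5,0);stripe()"
```

```text
time_s: 14.05
tcp_pos: [665.1, -77.4, 0.5]
orientation: [-3.121, -0.354, -0.0]
wrist_force: [-0.1, 0.5, -0.3]
gripper_width: 0.5
grasp_force: 0.0
t 14.05 jigpos [ 60.8 -67.2] 0.5 F [-0.1  0.5 -0.3] w 0.5119606501425066
shift in tool axes now [-0.08 -3.77  0.05] in aligned tool [-0.08 -3.77  0.05] turn deg [-0.02 -0.01  0.03]
scene n 368 jig rect [61.3 17.4] [142.6  22.1] 89.1 mean [60.9 17.4] yaw deg from y 0.31 y range [-53.9  88.5] x [50.7 70.8]
```

```bash
python3 -m crank '[[[0,0,0],[0,-0.6,0],0],[[0,0,0],[0,-0.6,0],0],[[0,0,0],[0,-0.6,0],0],[[0,0,0],[0,-0.6,0],0],[[0,0,0],[0,-0.5,0],0],[[0,0,0],[0,-0.3,0],0],[[0,0,0],[0,-0.2,0],0],[[0,0,0],[0,-0.2,0],0],[[0,0,0],[0,0,0],0]]'; python3 -c "
from h import *
togo(60,-29.5,0);stripe()"
```

```text
time_s: 15.22
tcp_pos: [657.1, -42.6, 0.4]
orientation: [-3.121, -0.353, -0.0]
wrist_force: [0.3, 0.0, 0.1]
gripper_width: -0.2
grasp_force: 0.2
t 15.225 jigpos [ 60.8 -31.5] 0.4 F [0.3 0.  0.1] w -0.1744371798419998
shift in tool axes now [-0.08 -0.2   0.04] in aligned tool [-0.08 -0.2   0.04] turn deg [-0.02 -0.    0.01]
scene n 369 jig rect [61.1 53.1] [142.3  21.5] 89.3 mean [60.9 52.4] yaw deg from y 0.45 y range [-18.1 124.2] x [50.7 70.6]
```

```bash
python3 -m crank '[[[0,0,0],[0,-0.15,0],0],[[0,0,0],[0,-0.15,0],0],[[0,0,0],[0,0,0],0]]'; python3 -c "
from h import *
togo(60,-29.5,0);stripe()"
```

```text
time_s: 15.65
tcp_pos: [656.4, -39.7, 0.3]
orientation: [-3.121, -0.353, 0.0]
wrist_force: [0.9, 0.4, -0.8]
gripper_width: -0.5
grasp_force: 0.3
t 15.65 jigpos [ 60.7 -28.5] 0.3 F [ 0.9  0.4 -0.8] w -0.46588105117746
shift in tool axes now [-0.07  0.1   0.03] in aligned tool [-0.07  0.1   0.03] turn deg [-0.01  0.01  0.01]
scene n 368 jig rect [60.7 55.5] [140.   20.8] 90.0 mean [60.8 55.3] yaw deg from y 0.05 y range [-14.5 125.5] x [50.7 70.6]
```

```bash
python3 -m crank '[[[0,0,0],[0,-0.1,0],0],[[0,0,0],[0,-0.1,0],0],[[0,0,0],[0,0,0],0]]'; python3 -c "
from h import *
togo(60,-29.5,0);stripe()"
```

```text
time_s: 16.08
tcp_pos: [656.4, -39.2, 0.5]
orientation: [3.12, 0.352, 0.0]
wrist_force: [0.9, -4.0, -0.8]
gripper_width: -0.6
grasp_force: 2.6
t 16.075 jigpos [ 60.9 -28. ] 0.5 F [ 0.9 -4.  -0.8] w -0.5761378557473514
shift in tool axes now [-0.09  0.15  0.05] in aligned tool [-0.09  0.15  0.05] turn deg [ 0.13 -0.   -0.04]
scene n 365 jig rect [60.6 55.8] [139.3  20.6] 90.0 mean [60.8 55.7] yaw deg from y 0.24 y range [-13.8 125.5] x [50.7 70.5]
```

It's against the stop (4 N), x is unchanged from the fence contact, and it's square. I'll back off, raise and take a final look.

```bash
python3 -m crank '[[[0,0,0],[0,1.5,0],0],[[0,0,0],[0,4,0],0],[[0,0,0],[0,0,-5],0],[[0,0,0],[0,0,-5],0],[[0,0,0],[0,0,-5],0],[[0,0,0],[-5,0,0],0],[[0,0,0],[0,0,0],0],[[0,0,0],[0,0,0],0]]'; python3 - <<'E'
from h import *
from plant import grab_frame
stripe()
g=grab_frame("scene")["pixels"][120:300,150:400,::-1];cv2.imwrite("pics/s5.png",cv2.resize(g,None,fx=3,fy=3))
E
```

```text
time_s: 17.12
tcp_pos: [619.8, -103.0, 150.5]
orientation: [-3.121, -0.352, -0.001]
wrist_force: [0.8, -0.2, 0.7]
gripper_width: -0.1
grasp_force: 0.0
scene n 358 jig rect [60.9 55.8] [139.3  19.9] 89.8 mean [61.  56.7] yaw deg from y 0.2 y range [-13.8 125.5] x [51.2 70.6]
```

View pics/s5.png

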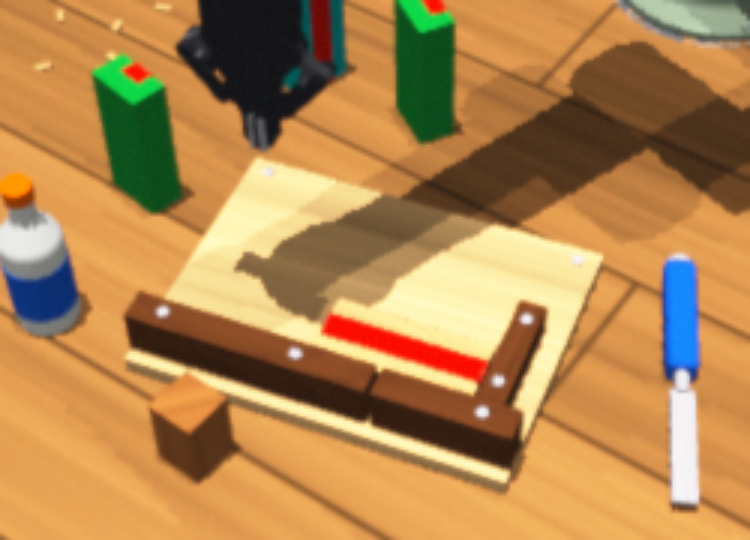

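The block lies stripe up along the fence, with its end at the stop at (485,372). The gripper is clear and the bystanders haven't moved.

```bash
python3 -c "
from plant import job_done
print(job_done())"
```

```text
the job is handed in; nothing more can be done
None
```

The job is handed in: the workpiece was tipped over stripe up and pushed home, measured about 1 mm from its home position along both fence and end stop and square to about 0.2°, with the glue bottle, chisel and offcut unmoved in the last picture; the judge's result was not shown.

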